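Open the counter bin by its pedal and let the lid down softly

ROBOT

A 6-joint arm with a two-finger parallel gripper is mounted at the origin on the work surface. World frame = base frame: x ahead of the robot, y to its left, z up, the work surface at z = 0. Lengths are in m, angles in rad, forces in N, time in s.
With the tool pointing down it reaches from about 0.375 to 0.9 m from the base axis. Payload 3.1 kg.
Tool frame: the origin (TCP) lies between the finger pads; the fingertips stand 17 mm ahead of it and the grasp point (between the pads) lies 2 mm behind it; x points along the fingers, z is the direction in which the jaws open and shut, and the axes are right-handed (so a half turn about x gives the same grasp; the last joint's range is limited). The gripper opens to 87 mm and grips with 3 to 60 N. Pads are 19 mm wide; open, the fingers measure 117 mm over their backs; the gripper's body (75 mm by 190 mm) begins 51 mm behind the grasp point.
Start: joints at [1.069, 0.527, 1.433, -0, 1.181, -0.178], TCP at [0.199, 0.593, 0.24] pointing down, gripper open.
Joint ranges: [-3.08, 3.08], [-0.75, 2.2], [0.22, 2.44], [-1.43, 4.57], [0, 2.65], [-2.85, 2.85]. Speed limits (rad/s): [2.79, 2.79, 3.14, 3.14, 3.14, 3.14].

INTERFACE

Orientations are given as a unit quaternion [w, x, y, z].
In Python, from plant import get_state, get_image, camera_params, close_job gives the robot as it stands. The module is installed in compiled form; this text tells all that it offers.
- The arm moves only by the tool send_rows, never from a script. Its argument "series" is a list of rows, each an object with "jaw": the closure in counts, from 0 (fully open) to 255 (shut); "linear": the shift along the world's x, y, z in cm, a list of three; "turn": the turn about the world's z in rad. A call has 1 to 8 rows; each row is the pose to reach, as a shift and turn from the pose commanded when the call began; what a row does not reach only later rows make up. A row lasts 1/8 s, in which the tool goes at most 62.5 mm and 10.7 degrees, less where a joint would pass 70% of its speed; a pose out of reach is approached as far as the arm can. A call with a gripper value outside its range is refused whole. The fingers move at their own pace and stop on an object; "squeeze" is the grip in N (left out, the last holds). Time passes only in rows, so rows that repeat a pose let the fingers close. It gives the time, the measured TCP pose, the force and the opening at its end, in the units of the state.
- get_state(): the state, without advancing time (a new reading comes with each control period).
- get_image(name): name is "side" or "top" or "wrist"; returns (picture, depth): 400x640x3 uint8, red, green, blue; 400x640 float32, m along the optical axis (not along the pixel's ray), 0 where there is no reading.
- camera_params(name): a dict with "K" (3x3 intrinsics, pixels), "position" and "orientation" of the camera in the world; the wrist camera has in their place "mount" (4x4, takes a point from camera to tool coordinates, whose origin is the TCP and whose axes are the tool frame's). Camera axes: x right, y up, looking along -z (the intrinsics and any distortion apply to the point x, -y, -z); pixel columns grow to the right and rows downward; lengths in m; the calibration is good to about 2 mm. A picture is of the moment at which its call begins: read the wrist's pose just before it. camera_params takes no time and is no camera call.
- close_job(): hands the job in, once; it reports no verdict.
The state is a dict: "time_s": time; "qpos": joint angles; "qd": joint speeds; "tau": joint torques, N m; "eef_pos": TCP position; "ee_rot": TCP orientation; "force": force on the tool from outside, world axes, zero at the start; "ft_torque": the same for the moment, N m; "finger_gap": finger opening in m.
Only numpy, scipy, OpenCV 4.12 (cv2) and the standard library are available. Lean on these libraries where they do the work, as an engineer would, in place of code of your own. Each camera call takes 0.05 s, during which the arm holds its last target. There are 200 camera calls.

TASK

Press the pedal of the little steel counter bin right down with the fingertips and keep the lid wide open for at least three seconds, while a colleague drops in some scraps. Then let the pedal come up slowly, with the fingers still on it, so that the lid settles shut without slamming, and take the hand away. Work the bin by its pedal alone, do not touch the lid, and leave the bin and the goods beside it standing where they are: nothing is to be picked up or shoved.

Things in the scene. Friction and masses are not known exactly. Their poses are not given: they have to be found in the camera images.
- bin: Round steel countertop pedal bin, loose, about 1.4 kg. Diameter 132 mm (137 mm at the black foot ring), 176 mm tall to the rim, 200 mm with the lid shut. Origin: centre of its underside, on the counter (z = 0); +z is up. The pedal sticks out at its -x side; the lid's hinge is at its +x side, where the hinge box and wire handle reach 88 mm from the axis.
- pedal: The bin's pedal lever: a flat steel bar 16 mm wide out of a slot low in the bin's -x side, ending in a black ribbed pad 48 mm wide (bin y), 32 mm long (bin x), 7 mm thick; the pad spans 27 to 59 mm out from the bin's wall. Origin: on the lever's pivot (axis along bin y) inside the foot, at bin x = -20 mm, 22 mm above the counter. The lid's weight drives the pedal back up.
- pedal_top (a point): Centre of the pad's top face, to be pressed. At rest 40 mm above the counter at bin x = -108 mm; pressed right down, against a stop, about 15 mm above the counter and 2 mm farther out. The pad leans 8 degrees up outwards at rest, 8 degrees down outwards at the bottom. It takes 4 to 8 N to start, 1 to 2 N to hold down.
- lid_hinge (a joint): Angle of the lid: 0 shut on the rim, 1.2 rad with the pedal right down. A rod links it to the pedal: each millimetre of pad travel turns the lid by about 0.048 rad. Let go from fully open, the lid falls and slams.
- lid: The bin's domed steel lid, 136 mm in diameter and 22 mm high, about 0.16 kg. It is hinged at the bin's +x side and its free edge, over the pedal side, swings up and back, to about 325 mm above the counter at full opening. Origin: on the hinge axis, 78 mm from the bin's axis and 181 mm above the counter. Not to be touched.
- caddy: Closed steel tea caddy, a plain cylinder 87 mm in diameter and 142 mm tall, loose; looks like the bin but has no pedal. Origin: centre of its underside. A bystander.
- jar: Brown spice jar with a screw cap, 57 mm in diameter and 108 mm tall, loose. Origin: centre of its underside. A bystander.
- carton: Upright tea carton, 55 x 85 x 125 mm, loose. Origin: centre of its underside. A bystander.

How it is judged:
On the way:
1. the pedal is held down by the fingers and the lid stands wide open for three seconds (value of joint lid_hinge above 1 rad and contact force between the fingers and pedal above 0.2 N), for 2.8 s.
At the end, for the whole second after the job is handed in: The lid is shut (within 0.03 rad) and at rest, the bin stands upright within 30 mm of where it stood, and the caddy, jar and carton stand upright within 20 mm of where they stood (value of joint lid_hinge below 0.03 rad and linear speed of bin below 0.02 m/s and distance of bin from where it was at the start of the episode below 0.03 m and angle between bin's own z axis and vertical below 0.05 rad and distance of each of caddy, jar, carton from where it was at the start of the episode below 0.02 m and angle between each of caddy, jar, carton's own z axis and vertical below 0.1 rad); the robot touches nothing.
It fails at once if the lid slams: within its last 0.4 rad it closes faster than 2.5 rad/s (its free edge at about 0.35 m/s) (value of joint lid_hinge below 0.4 rad and velocity of joint lid_hinge below -2.5 rad/s).
It fails at once if the lid is touched by the robot (contact force between any of the fingers, the arm and lid above 0.5 N).
It fails at once if the bin is lifted, tipped (0.15 rad) or shoved (40 mm) (height (world z) of bin above 0.012 m or angle between bin's own z axis and vertical above 0.15 rad or distance of bin from where it was at the start of the episode above 0.04 m).
It fails at once if a bystander is lifted, knocked over or shoved (30 mm) (distance of any of caddy, jar, carton from where it was at the start of the episode above 0.03 m or angle between any of caddy, jar, carton's own z axis and vertical above 0.3 rad).
It also fails if it takes over 48 s, if anything falls off the work surface, if the arm or the gripper's body presses on something with over 40 N, if the wrist force passes 120 N, or if a joint passes its speed limit or range.

## Working session

There is one attempt and no reset: what is moved stays moved. The work goes in short steps, Python scripts to look and compute and a tool call to move; the robot and the scene stay as the last step left them, time stands still between calls to the robot, and variables do not carry over. Pictures are saved under pics/ and viewed, on a budget of 10 in all, crops included, one or two more only if the job needs it, and the job is handed in when it is done.

Besides the shell and the picture viewer there is one more tool, called after "Emit:" as name(argument=value, ...), one argument or row to a line, values as JSON. send_rows: Moves the arm, as the interface text tells. Its arguments: {"type":"object","properties":{"series":{"type":"array","items":{"type":"object","properties":{"jaw":{"type":"number"},"linear":{"type":"array","items":{"type":"number"}},"turn":{"type":"number"}}}},"squeeze":{"type":"number"}},"required":["series"]}

```bash
mkdir -p pics
cat > h.py <<'E'
import numpy as np, cv2
from plant import *
from scipy.spatial.transform import Rotation as R
def rot(q): return R.from_quat([q[1],q[2],q[3],q[0]]).as_matrix()
def cloud(name):
    st=get_state(); im,d=get_image(name); p=camera_params(name); K=p["K"]
    v,u=np.mgrid[0:400,0:640]
    c=np.stack([(u-K[0][2])/K[0][0]*d,-(v-K[1][2])/K[1][1]*d,-d],-1)
    if "mount" in p:
        M=np.array(p["mount"]); c=c@M[:3,:3].T+M[:3,3]
        w=c@rot(st["ee_rot"]).T+np.array(st["eef_pos"])
    else: w=c@rot(p["orientation"]).T+np.array(p["position"])
    w[d==0]=np.nan
    return im,d,w
def save(im,f): cv2.imwrite("pics/"+f,im[...,::-1])
E
python3 - <<'E'
from h import *
print(get_state())
for n in("top","side"):
    im,d,w=cloud(n); save(im,n+"1.png"); np.save(n+".npy",w); p=camera_params(n); print(n,p)
E
```

```text
{'time_s': 0.0, 'qpos': array([ 1.06849008e+00,  5.28444707e-01,  1.43385893e+00, -2.62015360e-05,
        1.18137219e+00, -1.78525916e-01]), 'qd': array([-0.00010057,  0.0004542 ,  0.00071333, -0.00070362, -0.0007366 ,
       -0.00048434]), 'tau': array([ 3.68536294e-04, -4.40042496e+01, -1.76590508e+01,  6.34219148e-02,
        5.81771100e-02, -1.40417915e-04]), 'eef_pos': array([0.19851285, 0.59193175, 0.23859856]), 'ee_rot': array([ 0.57339069, -0.41319762,  0.5747129 ,  0.4125481 ]), 'force': array([ 0.07353098, -0.53437228, -0.25907761]), 'ft_torque': array([ 0.02251223,  0.0098028 , -0.0208969 ]), 'finger_gap': 0.08661551224351732}
top {'K': array([[409.90264939,   0.        , 327.84067219],
       [  0.        , 409.90264939, 211.21002624],
       [  0.        ,   0.        ,   1.        ]]), 'position': array([0.50911036, 0.04226732, 1.08785169]), 'orientation': array([ 0.70877314,  0.02709265, -0.03271967, -0.70415626])}
side {'K': array([[481.33013463,   0.        , 316.50130743],
       [  0.        , 481.33013463, 194.16229824],
       [  0.        ,   0.        ,   1.        ]]), 'position': array([-0.13122942,  0.03841838,  1.06738536]), 'orientation': array([ 0.6780217 ,  0.22758285, -0.22103098, -0.66305198])}
```

View pics/top1.png

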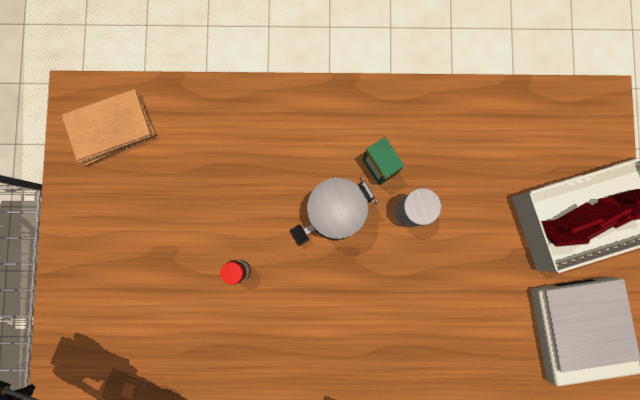

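View pics/side1.png

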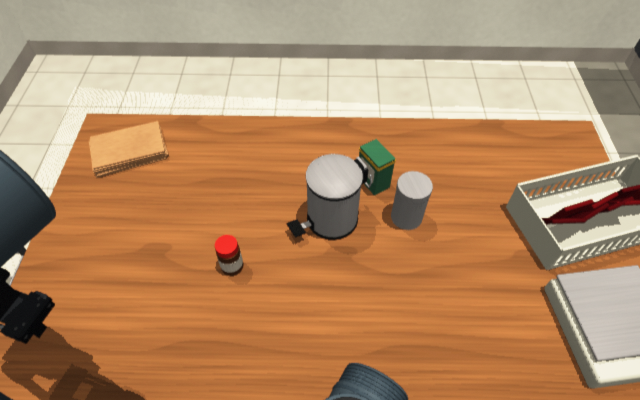

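The top view shows the bin lid at about (337,208), the pad at (299,235), the jar at (233,272), the caddy at (422,206) and the carton at (383,160). The side view agrees, with the pad at (296,228).

Run:
```python
from h import *
w=np.load("top.npy"); s=np.load("side.npy")
for n,(u,v) in dict(pad=(299,235),lid=(337,208),jar=(233,272),caddy=(422,206),hinge=(367,191)).items(): print(n,w[v,u].round(3))
print("side pad",s[228,296].round(3))
for nm,c in(("top",w),("side",s)):
    q=c.reshape(-1,3); q=q[~np.isnan(q[:,0])]
    b=q[(abs(q[:,0]-.51)<.09)&(abs(q[:,1]-.02)<.09)&(q[:,2]>.15)&(q[:,2]<.215)]
    (cx,cy),r=cv2.minEnclosingCircle(b[:,:2].astype(np.float32)); print(nm,"lid",len(b),cx,cy,r,b[:,2].max())
    pc=w[235,299]
    p=q[(np.hypot(q[:,0]-pc[0],q[:,1]-pc[1])<.05)&(q[:,2]>.025)&(q[:,2]<.06)]
    p=p[np.hypot(p[:,0]-cx,p[:,1]-cy)>.09]
    print("pad",len(p),p.mean(0),p.min(0),p.max(0),cv2.minAreaRect(p[:,:2].astype(np.float32)), "dir",np.arctan2(*(p.mean(0)[:2]-[cx,cy])[::-1]))
```

```text
pad [0.537 0.107 0.04 ]
lid [0.592 0.016 0.2  ]
jar [0.447 0.258 0.11 ]
caddy [ 0.603 -0.184  0.142]
hinge [ 0.631 -0.051  0.186]
side pad [0.536 0.108 0.037]
top lid 1660 0.5909309387207031 0.01495642215013504 0.0672135278582573 0.20300021809369773
pad 238 [0.5370065  0.1076352  0.03991529] [0.51114156 0.08439823 0.0311001 ] [0.56234081 0.13053507 0.04663635] ((0.5375258326530457, 0.10732205212116241), (0.04785105958580971, 0.03356778994202614), 32.28696060180664) dir 2.097757601577642
side lid 1704 0.588994562625885 0.01536997314542532 0.06742699444293976 0.2022954081566114
pad 201 [0.53456745 0.10851099 0.03866252] [0.50904845 0.08481939 0.03237718] [0.56184511 0.13157931 0.0447954 ] ((0.535551905632019, 0.10811163485050201), (0.048324961215257645, 0.03225202113389969), 30.85940933227539) dir 2.0996302219460237
```

Run:
```python
from h import *
M=rot(get_state()["ee_rot"]); print(M.round(3)); a=np.arctan2(M[1,2],M[0,2]); print("jaw angle",a, "need .53: turns",.53-a, .53-a+np.pi,.53-a-np.pi)
print(np.round(camera_params("wrist")["mount"],3))
o=np.array([np.cos(2.10),np.sin(2.10)])
print("target xy r=115", np.array([.590,.015])+.115*o, "hover shift cm",((np.array([.590,.015])+.115*o)-get_state()["eef_pos"][:2])*100)
```

```text
[[-0.001 -0.948  0.318]
 [-0.002  0.318  0.948]
 [-1.     0.    -0.002]]
jaw angle 1.2469927056110868 need .53: turns -0.7169927056110867 2.4245999479787064 -3.85858535920088
[[ 0.     0.281 -0.96  -0.145]
 [ 0.     0.96   0.281  0.078]
 [ 1.    -0.     0.     0.001]
 [ 0.     0.     0.     1.   ]]
target xy r=115 [0.5319427  0.11426908] hover shift cm [ 33.34125527 -47.76935353]
```

Emit:
send_rows(
  series=[
    {"jaw":255,"linear":[4,-6,0],"turn":-0.09},
    {"jaw":255,"linear":[8,-12,0],"turn":-0.18},
    {"jaw":255,"linear":[12,-17,0],"turn":-0.27},
    {"jaw":255,"linear":[16,-23,0],"turn":-0.36},
    {"jaw":255,"linear":[20,-28,0],"turn":-0.45},
    {"jaw":255,"linear":[24,-34,0],"turn":-0.54},
    {"jaw":255,"linear":[28,-40,0],"turn":-0.63},
    {"jaw":255,"linear":[31,-44,0],"turn":-0.717},
  ],
  squeeze=10,
)

```text
time_s: 1.1
eef_pos: [0.4872, 0.1819, 0.2393]
ee_rot: [0.683, -0.184, 0.683, 0.184]
force: [0.2, 1.4, -0.1]
finger_gap: 0.0151
```

Emit:
send_rows(
  series=[
    {"jaw":255,"linear":[1.2,-1.9,0],"turn":0},
    {"jaw":255,"linear":[2.35,-3.77,0],"turn":0},
    {"jaw":255,"linear":[2.35,-3.77,-3],"turn":0},
    {"jaw":255,"linear":[2.35,-3.77,-6],"turn":0},
    {"jaw":255,"linear":[2.35,-3.77,-9],"turn":0},
    {"jaw":255,"linear":[2.35,-3.77,-12],"turn":0},
    {"jaw":255,"linear":[2.35,-3.77,-14],"turn":0},
    {"jaw":255,"linear":[2.35,-3.77,-14],"turn":0},
  ],
)

```text
time_s: 2.1
eef_pos: [0.5086, 0.1459, 0.0979]
ee_rot: [0.681, -0.185, 0.684, 0.185]
force: [0.3, 0.2, 0.4]
finger_gap: 0.0005
```

Run:
```python
from h import *
st=get_state(); print(st)
im,d,w=cloud("wrist"); save(im,"w2.png"); np.save("w.npy",w)
im,d,w=cloud("top"); save(cv2.resize(im[120:300,220:460],None,fx=3,fy=3),"t2.png")
```

```text
{'time_s': 2.1, 'qpos': array([ 6.80772379e-02,  6.17890585e-01,  1.78868958e+00, -3.35638882e-05,
        7.39511565e-01, -4.61839147e-01]), 'qd': array([ 0.00253333, -0.03869613, -0.02363194, -0.00012443,  0.01016762,
        0.00045062]), 'tau': array([-9.89678479e-02, -3.91823816e+01, -9.65559840e+00,  3.03690915e-02,
       -4.53544824e-03,  1.79126632e-04]), 'eef_pos': array([0.5086226 , 0.14593038, 0.09793419]), 'ee_rot': array([ 0.68086567, -0.18487397,  0.68398866,  0.18548063]), 'force': array([0.25739926, 0.20638547, 0.36952061]), 'ft_torque': array([-0.07551571,  0.04098993,  0.03052912]), 'finger_gap': 0.000480400735034677}
```

View pics/w2.png

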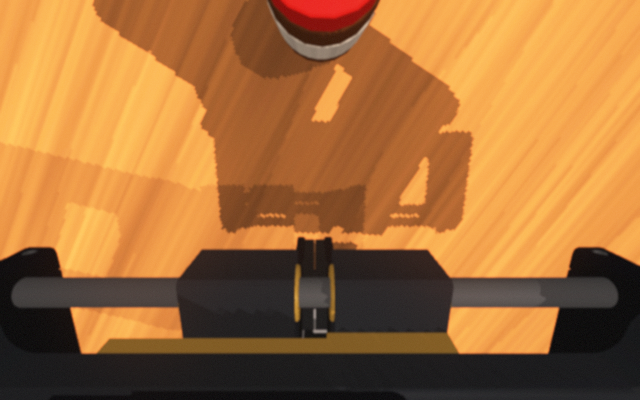

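View pics/t2.png

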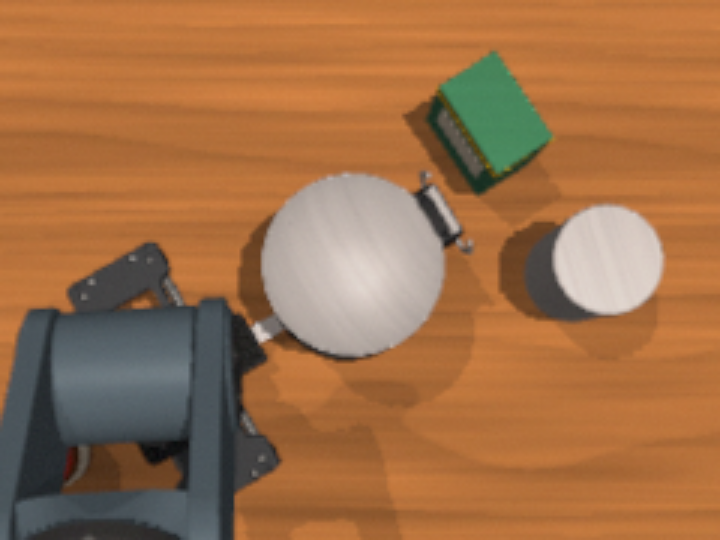

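The TCP was 39 mm short: lag isn't carried over to the next call. In the crop, the hand is still outside the pad, which sits at about (250,340). I'll move in radially, staying above the pad.

Emit:
send_rows(
  series=[
    {"jaw":255,"linear":[0.8,-1.1,0],"turn":0},
    {"jaw":255,"linear":[1.6,-2.2,0],"turn":0},
    {"jaw":255,"linear":[2.3,-3.1,0],"turn":0},
    {"jaw":255,"linear":[2.3,-3.1,0],"turn":0},
    {"jaw":255,"linear":[2.3,-3.1,-1.2],"turn":0},
    {"jaw":255,"linear":[2.3,-3.1,-2.4],"turn":0},
    {"jaw":255,"linear":[2.3,-3.1,-3],"turn":0},
    {"jaw":255,"linear":[2.3,-3.1,-3],"turn":0},
  ],
)

```text
time_s: 3.2
eef_pos: [0.5323, 0.1153, 0.0686]
ee_rot: [0.682, -0.185, 0.683, 0.186]
force: [0.7, -0.2, 0.3]
finger_gap: 0.0006
```

Run:
```python
from h import *
print(get_state()["eef_pos"],get_state()["force"])
im,d,w=cloud("side"); save(cv2.resize(im[100:300,200:440],None,fx=3,fy=3),"s3.png")
```

```text
[0.53228206 0.11529866 0.06858744] [ 0.71711104 -0.18551662  0.28887666]
```

View pics/s3.png

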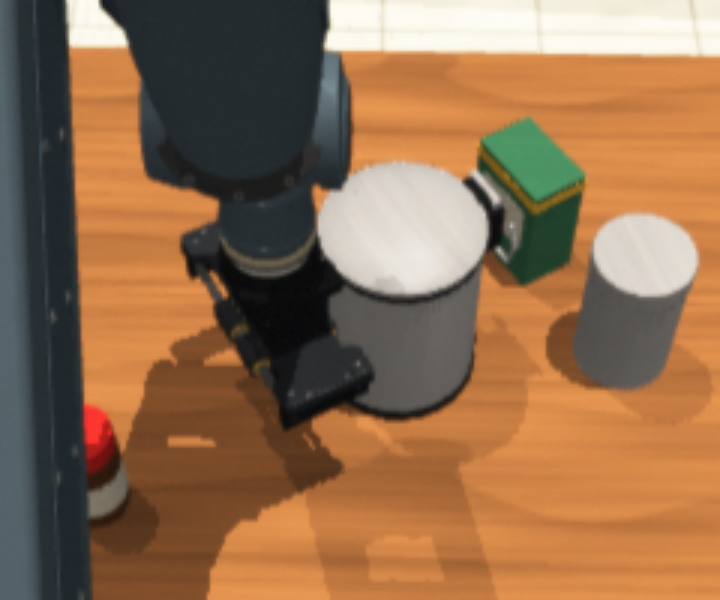

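Run:
```python
from h import *
o=np.array([np.cos(2.10),np.sin(2.10)]); t=np.array([o[1],-o[0]])
for n in("top","side"):
    w=cloud(n)[2].reshape(-1,3); w=w[~np.isnan(w[:,0])]
    d=w[:,:2]-[.590,.015]; x=-d@o; y=d@t; z=w[:,2]
    m=(z>.208)&(abs(y)<.2)&(z<.6)&(abs(x)<.3)
    rad=np.hypot(x-.078,z-.181); 
    for ylim in(.07,.1):
        k=m&(abs(y)<ylim); print(n,ylim,k.sum(), "min rad from hinge",rad[k].min() if k.any() else None, (x[k][rad[k].argmin()],y[k][rad[k].argmin()],z[k][rad[k].argmin()]) if k.any() else None, "xmax",x[k].max() if k.any() else None)
```

```text
top 0.07 5508 min rad from hinge 0.19401693783504034 (np.float64(-0.11186002694628062), np.float64(-0.04811200549397602), np.float64(0.22094674373266865)) xmax -0.04839191979170919
top 0.1 6739 min rad from hinge 0.19401693783504034 (np.float64(-0.11186002694628062), np.float64(-0.04811200549397602), np.float64(0.22094674373266865)) xmax -0.04839191979170919
side 0.07 1522 min rad from hinge 0.16117835743161776 (np.float64(-0.07851871805269162), np.float64(-0.030222508786950625), np.float64(0.21947536619054264)) xmax -0.05521978198471204
side 0.1 1932 min rad from hinge 0.16117835743161776 (np.float64(-0.07851871805269162), np.float64(-0.030222508786950625), np.float64(0.21947536619054264)) xmax -0.05521978198471204
```

Run:
```python
from h import *
o=np.array([np.cos(2.10),np.sin(2.10)]); t=np.array([o[1],-o[0]])
for n in("top","side"):
    w=cloud(n)[2].reshape(-1,3); w=w[~np.isnan(w[:,0])]
    d=w[:,:2]-[.590,.015]; x=-d@o; y=d@t; z=w[:,2]
    m=((z>.208)|(x<-.071))&(abs(y)<.075)&(z<.6)&(abs(x)<.3)&(z>.06)
    for lo in np.arange(.06,.5,.04):
        k=m&(z>=lo)&(z<lo+.04)
        if k.any():
            i=np.flatnonzero(k)[x[k].argmax()]; print(n,round(lo,2),k.sum(),"xmax",x[i].round(3),y[i].round(3),z[i].round(3),"rad after -53mm",np.hypot(x[k]-.078,np.maximum(z[k]-.053-.181,0)).min().round(3))
```

```text
top 0.06 18 xmax -0.266 0.015 0.08 rad after -53mm 0.344
top 0.1 248 xmax -0.082 0.064 0.135 rad after -53mm 0.16
top 0.14 224 xmax -0.078 0.073 0.157 rad after -53mm 0.156
top 0.18 5 xmax -0.117 -0.049 0.18 rad after -53mm 0.195
top 0.22 120 xmax -0.112 -0.048 0.221 rad after -53mm 0.19
top 0.34 464 xmax -0.048 0.01 0.363 rad after -53mm 0.18
top 0.38 2236 xmax -0.051 0.004 0.382 rad after -53mm 0.196
top 0.42 525 xmax -0.068 -0.026 0.42 rad after -53mm 0.237
top 0.46 1172 xmax -0.086 -0.059 0.461 rad after -53mm 0.28
side 0.06 136 xmax -0.121 -0.007 0.071 rad after -53mm 0.199
side 0.1 241 xmax -0.08 -0.03 0.139 rad after -53mm 0.158
side 0.14 670 xmax -0.079 -0.029 0.145 rad after -53mm 0.157
side 0.18 301 xmax -0.081 -0.025 0.219 rad after -53mm 0.159
side 0.22 619 xmax -0.079 -0.027 0.22 rad after -53mm 0.157
side 0.26 393 xmax -0.083 -0.007 0.27 rad after -53mm 0.165
side 0.3 183 xmax -0.082 -0.052 0.338 rad after -53mm 0.184
side 0.34 65 xmax -0.069 -0.038 0.379 rad after -53mm 0.189
side 0.38 67 xmax -0.056 -0.009 0.386 rad after -53mm 0.2
side 0.42 7 xmax -0.205 -0.071 0.429 rad after -53mm 0.343
side 0.46 98 xmax -0.209 -0.065 0.483 rad after -53mm 0.376
```

Measured clearance to the lid sweep is about 1 cm, so I'll shift 2 mm outward and press gradually.

Emit:
send_rows(
  series=[
    {"jaw":255,"linear":[-0.1,0.17,0],"turn":0},
    {"jaw":255,"linear":[-0.1,0.17,-0.3],"turn":0},
    {"jaw":255,"linear":[-0.1,0.17,-0.6],"turn":0},
    {"jaw":255,"linear":[-0.1,0.17,-0.9],"turn":0},
    {"jaw":255,"linear":[-0.1,0.17,-1.2],"turn":0},
    {"jaw":255,"linear":[-0.1,0.17,-1.5],"turn":0},
    {"jaw":255,"linear":[-0.1,0.17,-1.7],"turn":0},
    {"jaw":255,"linear":[-0.1,0.17,-1.7],"turn":0},
  ],
)

```text
time_s: 4.45
eef_pos: [0.5315, 0.1175, 0.0527]
ee_rot: [0.682, -0.185, 0.683, 0.185]
force: [-1.5, 4.1, 4.2]
finger_gap: 0.0004
```

```bash
cat > lid.py <<'E'
from h import *
s=get_state(); print(s["time_s"],s["eef_pos"].round(4),s["force"].round(2))
w=cloud("top")[2].reshape(-1,3); o=np.array([np.cos(2.10),np.sin(2.10)]); t=np.array([o[1],-o[0]])
d=w[:,:2]-[.590,.015]; x=-d@o; y=d@t; z=w[:,2]
k=(abs(y)<.012)&(x>-.07+.0)&(x<.075)&(z>.17)&(z<.36)
for a in np.arange(-.07,.075,.02):
    j=k&(x>=a)&(x<a+.02)
    if j.any(): print(round(a+.01,2),z[j].min().round(3),z[j].max().round(3))
E
python3 lid.py
```

```text
4.45 [0.5315 0.1175 0.0527] [-1.53  4.08  4.19]
-0.06 0.221 0.36
-0.04 0.222 0.23
-0.02 0.221 0.23
0.0 0.216 0.227
0.02 0.211 0.224
0.04 0.201 0.214
0.06 0.186 0.205
0.08 0.184 0.189
```

Emit:
send_rows(
  series=[
    {"jaw":255,"linear":[-0.05,0.09,-0.2],"turn":0},
    {"jaw":255,"linear":[-0.1,0.17,-0.4],"turn":0},
    {"jaw":255,"linear":[-0.1,0.17,-0.6],"turn":0},
    {"jaw":255,"linear":[-0.1,0.17,-0.8],"turn":0},
    {"jaw":255,"linear":[-0.1,0.17,-1.0],"turn":0},
    {"jaw":255,"linear":[-0.1,0.17,-1.0],"turn":0},
  ],
)

```text
time_s: 5.25
eef_pos: [0.5311, 0.1183, 0.0424]
ee_rot: [0.682, -0.185, 0.682, 0.185]
force: [-0.8, -0.0, 3.1]
finger_gap: 0.0003
```

```bash
python3 lid.py
```

```text
5.25 [0.5311 0.1183 0.0424] [-0.78 -0.04  3.1 ]
-0.06 0.174 0.36
-0.04 0.273 0.28
-0.02 0.272 0.281
0.0 0.262 0.276
0.02 0.248 0.265
0.04 0.227 0.249
0.06 0.198 0.229
0.08 0.19 0.2
```

Emit:
send_rows(
  series=[
    {"jaw":255,"linear":[0,0,-0.2],"turn":0},
    {"jaw":255,"linear":[0,0,-0.4],"turn":0},
    {"jaw":255,"linear":[0,0,-0.6],"turn":0},
    {"jaw":255,"linear":[0,0,-0.75],"turn":0},
    {"jaw":255,"linear":[0,0,-0.85],"turn":0},
    {"jaw":255,"linear":[0,0,-0.85],"turn":0},
  ],
)

```text
time_s: 6.05
eef_pos: [0.5311, 0.1185, 0.0338]
ee_rot: [0.682, -0.185, 0.682, 0.185]
force: [0.5, -1.5, 1.7]
finger_gap: 0.0
```

```bash
cat > ang.py <<'E'
from h import *
s=get_state(); print(s["time_s"],s["eef_pos"].round(4),s["force"].round(2))
o=np.array([np.cos(2.10),np.sin(2.10)]); t=np.array([o[1],-o[0]])
for n in("top","side"):
    w=cloud(n)[2].reshape(-1,3); d=w[:,:2]-[.590,.015]; x=-d@o; y=d@t; z=w[:,2]
    k=(abs(y)<.03)&(x>-.02)&(x<.075)&(z>.205)&(z<.345)
    if k.sum()>20: p=np.polyfit(z[k],x[k],1); print(n,k.sum(),"zmax",z[k].max().round(3),"angle~",np.arctan2(1,-p[0]).round(3))
E
python3 ang.py
```

```text
6.05 [0.5311 0.1185 0.0338] [ 0.54 -1.53  1.7 ]
top 740 zmax 0.315 angle~ 0.948
side 245 zmax 0.314 angle~ 1.151
```

Emit:
send_rows(
  series=[
    {"jaw":255,"linear":[0,0,-0.1],"turn":0},
    {"jaw":255,"linear":[0,0,-0.15],"turn":0},
    {"jaw":255,"linear":[0,0,-0.15],"turn":0},
  ],
)

```text
time_s: 6.52
eef_pos: [0.5312, 0.1185, 0.0325]
ee_rot: [0.683, -0.185, 0.682, 0.185]
force: [0.1, -1.7, 1.5]
finger_gap: 0.0007
```

```bash
python3 ang.py
python3 - <<'E'
from h import *
save(cv2.resize(cloud("side")[0][40:240,220:460],None,fx=3,fy=3),"s4.png")
E
```

```text
6.525 [0.5312 0.1185 0.0325] [ 0.13 -1.67  1.5 ]
top 636 zmax 0.319 angle~ 0.974
side 295 zmax 0.317 angle~ 1.257
```

View pics/s4.png

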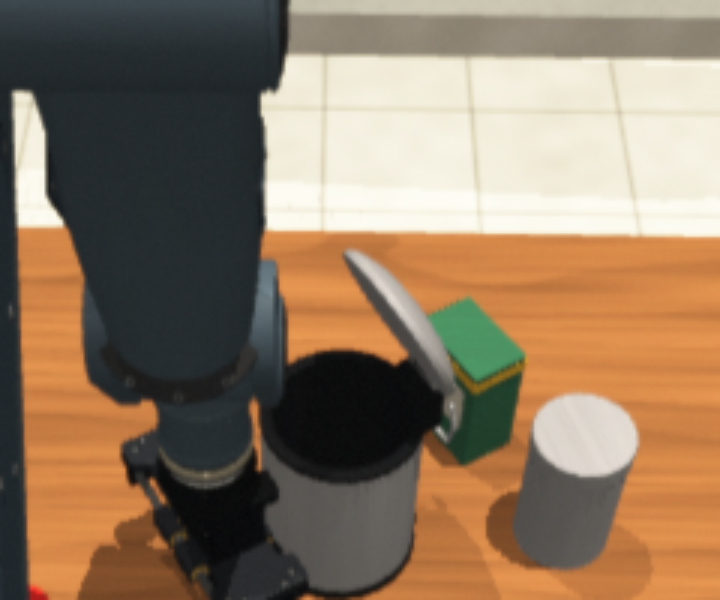

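The lid is wide open, with its free edge at (350,255), but the stop isn't reached yet. I'll press down a little further, watching the force.

Emit:
send_rows(
  series=[
    {"jaw":255,"linear":[0,0,-0.1],"turn":0},
    {"jaw":255,"linear":[0,0,-0.15],"turn":0},
    {"jaw":255,"linear":[0,0,-0.15],"turn":0},
  ],
)

```text
time_s: 7.05
eef_pos: [0.5312, 0.1185, 0.0317]
ee_rot: [0.683, -0.185, 0.682, 0.185]
force: [-1.4, -0.3, 6.8]
finger_gap: 0.0004
```

```bash
python3 ang.py
```

```text
7.05 [0.5312 0.1185 0.0317] [-1.37 -0.35  6.83]
top 593 zmax 0.321 angle~ 0.98
side 314 zmax 0.319 angle~ 1.282
```

The stop is reached (6.8 N). Now I'll hold for 4 s.

Emit:
send_rows(
  series=[
    {"jaw":255,"linear":[0,0,0],"turn":0},
    {"jaw":255,"linear":[0,0,0],"turn":0},
    {"jaw":255,"linear":[0,0,0],"turn":0},
    {"jaw":255,"linear":[0,0,0],"turn":0},
    {"jaw":255,"linear":[0,0,0],"turn":0},
    {"jaw":255,"linear":[0,0,0],"turn":0},
    {"jaw":255,"linear":[0,0,0],"turn":0},
    {"jaw":255,"linear":[0,0,0],"turn":0},
  ],
)

```text
time_s: 8.15
eef_pos: [0.5312, 0.1185, 0.0317]
ee_rot: [0.683, -0.185, 0.682, 0.185]
force: [-0.9, -1.5, 6.5]
finger_gap: 0.0003
```

Emit:
send_rows(
  series=[
    {"jaw":255,"linear":[0,0,0],"turn":0},
    {"jaw":255,"linear":[0,0,0],"turn":0},
    {"jaw":255,"linear":[0,0,0],"turn":0},
    {"jaw":255,"linear":[0,0,0],"turn":0},
    {"jaw":255,"linear":[0,0,0],"turn":0},
    {"jaw":255,"linear":[0,0,0],"turn":0},
    {"jaw":255,"linear":[0,0,0],"turn":0},
    {"jaw":255,"linear":[0,0,0],"turn":0},
  ],
)

```text
time_s: 9.15
eef_pos: [0.5313, 0.1185, 0.0317]
ee_rot: [0.683, -0.185, 0.682, 0.185]
force: [0.2, -1.3, 6.3]
finger_gap: 0.0
```

Emit:
send_rows(
  series=[
    {"jaw":255,"linear":[0,0,0],"turn":0},
    {"jaw":255,"linear":[0,0,0],"turn":0},
    {"jaw":255,"linear":[0,0,0],"turn":0},
    {"jaw":255,"linear":[0,0,0],"turn":0},
    {"jaw":255,"linear":[0,0,0],"turn":0},
    {"jaw":255,"linear":[0,0,0],"turn":0},
    {"jaw":255,"linear":[0,0,0],"turn":0},
    {"jaw":255,"linear":[0,0,0],"turn":0},
  ],
)

```text
time_s: 10.15
eef_pos: [0.5312, 0.1185, 0.0317]
ee_rot: [0.683, -0.185, 0.682, 0.185]
force: [-1.2, -1.3, 6.3]
finger_gap: 0.0003
```

Emit:
send_rows(
  series=[
    {"jaw":255,"linear":[0,0,0],"turn":0},
    {"jaw":255,"linear":[0,0,0],"turn":0},
    {"jaw":255,"linear":[0,0,0],"turn":0},
    {"jaw":255,"linear":[0,0,0],"turn":0},
    {"jaw":255,"linear":[0,0,0],"turn":0},
    {"jaw":255,"linear":[0,0,0],"turn":0},
    {"jaw":255,"linear":[0,0,0],"turn":0},
    {"jaw":255,"linear":[0,0,0],"turn":0},
  ],
)

```text
time_s: 11.15
eef_pos: [0.5312, 0.1185, 0.0317]
ee_rot: [0.683, -0.185, 0.682, 0.185]
force: [-1.2, -0.4, 6.9]
finger_gap: 0.0001
```

```bash
python3 ang.py
```

```text
11.15 [0.5312 0.1185 0.0317] [-1.24 -0.4   6.87]
top 597 zmax 0.32 angle~ 0.979
side 304 zmax 0.318 angle~ 1.281
```

Emit:
send_rows(
  series=[
    {"jaw":255,"linear":[0,0,0.15],"turn":0},
    {"jaw":255,"linear":[0,0,0.3],"turn":0},
    {"jaw":255,"linear":[0,0,0.45],"turn":0},
    {"jaw":255,"linear":[0,0,0.6],"turn":0},
    {"jaw":255,"linear":[0,0,0.75],"turn":0},
    {"jaw":255,"linear":[0,0,0.9],"turn":0},
    {"jaw":255,"linear":[0,0,1.05],"turn":0},
    {"jaw":255,"linear":[0,0,1.2],"turn":0},
  ],
)

```text
time_s: 12.25
eef_pos: [0.531, 0.1186, 0.0433]
ee_rot: [0.682, -0.185, 0.682, 0.185]
force: [-0.7, 2.1, 3.4]
finger_gap: 0.0007
```

Emit:
send_rows(
  series=[
    {"jaw":255,"linear":[0,0,0.12],"turn":0},
    {"jaw":255,"linear":[0,0,0.24],"turn":0},
    {"jaw":255,"linear":[0,0,0.36],"turn":0},
    {"jaw":255,"linear":[0,0,0.48],"turn":0},
    {"jaw":255,"linear":[0,0,0.6],"turn":0},
    {"jaw":255,"linear":[0,0,0.7],"turn":0},
    {"jaw":255,"linear":[0,0,0.8],"turn":0},
    {"jaw":255,"linear":[0,0,0.9],"turn":0},
  ],
)

```text
time_s: 13.25
eef_pos: [0.5314, 0.1181, 0.0522]
ee_rot: [0.683, -0.186, 0.682, 0.185]
force: [1.4, -1.9, 4.6]
finger_gap: 0.0007
```

```bash
python3 lid.py
```

```text
13.25 [0.5314 0.1181 0.0522] [ 1.37 -1.86  4.65]
-0.06 0.223 0.36
-0.04 0.225 0.234
-0.02 0.224 0.233
0.0 0.219 0.229
0.02 0.211 0.224
0.04 0.203 0.215
0.06 0.187 0.206
0.08 0.176 0.192
```

Emit:
send_rows(
  series=[
    {"jaw":255,"linear":[0,0,0.08],"turn":0},
    {"jaw":255,"linear":[0,0,0.16],"turn":0},
    {"jaw":255,"linear":[0,0,0.24],"turn":0},
    {"jaw":255,"linear":[0,0,0.32],"turn":0},
    {"jaw":255,"linear":[0,0,0.4],"turn":0},
    {"jaw":255,"linear":[0,0,0.48],"turn":0},
    {"jaw":255,"linear":[0,0,0.56],"turn":0},
    {"jaw":255,"linear":[0,0,0.64],"turn":0},
  ],
)

```text
time_s: 14.3
eef_pos: [0.5313, 0.1185, 0.0586]
ee_rot: [0.683, -0.185, 0.682, 0.185]
force: [2.1, -2.2, 4.4]
finger_gap: 0.0003
```

Emit:
send_rows(
  series=[
    {"jaw":255,"linear":[0,0,0.08],"turn":0},
    {"jaw":255,"linear":[0,0,0.16],"turn":0},
    {"jaw":255,"linear":[0,0,0.24],"turn":0},
    {"jaw":255,"linear":[0,0,0.32],"turn":0},
    {"jaw":255,"linear":[0,0,0.4],"turn":0},
    {"jaw":255,"linear":[0,0,0.48],"turn":0},
    {"jaw":255,"linear":[0,0,0.56],"turn":0},
    {"jaw":255,"linear":[0,0,0.64],"turn":0},
  ],
)

```text
time_s: 15.3
eef_pos: [0.531, 0.1185, 0.0649]
ee_rot: [0.682, -0.185, 0.682, 0.185]
force: [-0.1, -0.3, -0.0]
finger_gap: 0.0004
```

```bash
python3 lid.py
```

```text
15.3 [0.531  0.1185 0.0649] [-0.06 -0.3  -0.04]
-0.06 0.188 0.193
-0.04 0.188 0.2
-0.02 0.194 0.202
0.0 0.196 0.204
0.02 0.195 0.202
0.04 0.191 0.199
0.06 0.184 0.196
0.08 0.183 0.188
```

The lid is shut and the force is zero. Now I'll withdraw outward and up, staying high enough over the jar.

Emit:
send_rows(
  series=[
    {"jaw":255,"linear":[0,0,1.5],"turn":0},
    {"jaw":255,"linear":[-0.5,0.8,3.5],"turn":0},
    {"jaw":255,"linear":[-1.2,2,6.5],"turn":0},
    {"jaw":255,"linear":[-2,3.2,10],"turn":0},
    {"jaw":255,"linear":[-2.5,4,14],"turn":0},
    {"jaw":255,"linear":[-3,5,18],"turn":0},
    {"jaw":255,"linear":[-4,8,20],"turn":0},
    {"jaw":255,"linear":[-5,12,20],"turn":0},
  ],
)

```text
time_s: 16.35
eef_pos: [0.4821, 0.2391, 0.2683]
ee_rot: [0.685, -0.185, 0.68, 0.185]
force: [-0.3, 0.0, 0.1]
finger_gap: 0.0007
```

Emit:
send_rows(
  series=[
    {"jaw":255,"linear":[-3,5,0],"turn":0},
    {"jaw":255,"linear":[-6,10,0],"turn":0},
    {"jaw":255,"linear":[-9,15,0],"turn":0},
    {"jaw":255,"linear":[-12,20,0],"turn":0},
    {"jaw":255,"linear":[-15,25,0],"turn":0},
    {"jaw":255,"linear":[-15,25,0],"turn":0},
    {"jaw":255,"linear":[-15,25,0],"turn":0},
    {"jaw":255,"linear":[-15,25,0],"turn":0},
  ],
)

```text
time_s: 17.35
eef_pos: [0.3318, 0.4873, 0.2652]
ee_rot: [0.683, -0.185, 0.683, 0.184]
force: [0.9, 0.7, 0.5]
finger_gap: 0.0005
```

Run:
```python
from h import *
s=get_state(); print(s["time_s"],s["eef_pos"],s["force"],abs(s["qd"]).max())
w0=np.load("top.npy"); im,d,w=cloud("top"); save(im,"t5.png")
def cent(c,x,y,zl,r): 
    q=c.reshape(-1,3); q=q[(np.hypot(q[:,0]-x,q[:,1]-y)<r)&(q[:,2]>zl)&(q[:,2]<.23)]; return np.r_[q.mean(0),q[:,2].max()].round(4) if len(q) else None
for n,a in dict(bin=(.59,.015,.17,.075),jar=(.447,.258,.09,.05),caddy=(.603,-.184,.13,.06),carton=(.70,-.09,.11,.07)).items(): print(n,cent(w0,*a),cent(w,*a))
```

```text
17.35 [0.33182207 0.48726728 0.26517096] [0.9072333  0.71663716 0.51342631] 0.00795939903437969
bin [0.5931 0.0145 0.1924 0.2034] [0.593  0.0145 0.1924 0.2037]
jar [0.4441 0.2625 0.1069 0.1134] [0.444  0.2623 0.1071 0.1127]
caddy [ 0.6015 -0.1822  0.142   0.1474] [ 0.6015 -0.1822  0.1421  0.1473]
carton [ 0.7179 -0.0972  0.1255  0.1869] [ 0.718  -0.0973  0.1256  0.187 ]
```

View pics/t5.png

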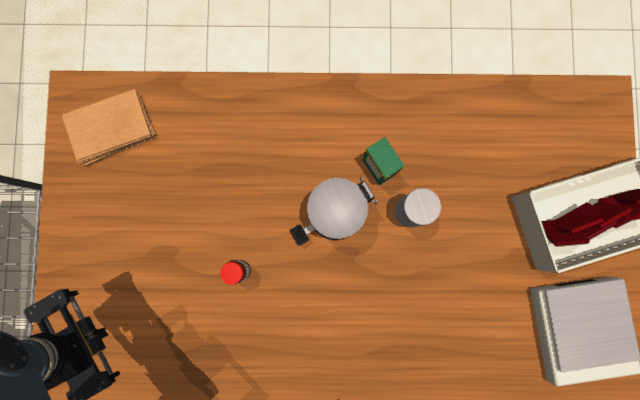

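The picture shows the lid shut at (337,208), everything where it stood, and the hand well clear at the lower left.

```bash
python3 -c "from plant import close_job; print(close_job())"
```

```text
the job is handed in; nothing more can be done
None
```

I pressed the pedal down to its stop with the closed fingertips and held the lid wide open for about 4 s, with 6–7 N on the pedal. I then let it up at about 6–12 mm/s with the fingers still on it until the lid was shut, and took the hand away. The job was handed in at about 17 s of the 48 s allowed; it reports no verdict.

- **Final position:** the last top-camera check shows the lid back at its shut height. The bin, jar, caddy and carton are within about 0.3 mm of where they started, and the arm is still and clear of everything.
- **Opening angle:** my two line fits to the lid disagreed (0.98 rad from the top camera, 1.28 rad from the side camera). Both are rough because the lid is domed. The free edge at about 0.32 m and the force rising at the stop both point to fully open, about 1.1–1.2 rad.
- **Approach:** the first approach stopped about 39 mm short because unreached motion is not carried over between calls. I corrected this before touching anything.

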